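# Sort the service leftovers into their trays

### The arm

A 6-joint arm with a two-finger parallel gripper is mounted at the origin on the work surface; the furniture and walls round the work are solid. World frame = base frame: x ahead of the robot, y to its left, z up, the work surface at z = 0. Lengths are in m, angles in rad, forces in N, time in s.
With the tool pointing down it reaches from about 0.35 to 0.875 m from the base axis. Payload 4.2 kg.
Tool frame: the origin (TCP) lies on the centre line of the jaws, within the pads' length; the fingertips stand 11 mm ahead of it and the grasp point (between the pads) lies 8 mm behind it; z points along the fingers, y is the line along which they close (so a half turn about z gives the same grasp; the last joint's range is limited). The gripper opens to 85 mm and grips with 20 to 120 N. Pads are 22 mm wide; open, the fingers measure 114 mm over their backs; the gripper's body (76 mm by 85 mm) begins 54 mm behind the grasp point. The pads swing forward as they close: fully open they stand 13 mm farther back than shut.
Start: joints at [-0.951, 0.385, 0.008, 0, -1.194, -0.259], TCP at [0.221, -0.585, 0.242] pointing down, gripper open.
Joint ranges: [-3.14, 3.14], [-1.21, 2.06], [-1.07, 1.41], [-3.16, 2.05], [-2.99, -0.16], [-3.1, 3.1]. Speed limits (rad/s): [2.79, 2.79, 3.14, 3.14, 3.14, 3.14].

### API

Orientations are given as a unit quaternion [x, y, z, w].
In Python, from workcell import state, read_camera, workorder gives the robot as it stands. The module is installed in compiled form; this text tells all that it offers.
- The arm moves only by the shell command python3 -m jog 'ROWS' [FORCE]. ROWS is JSON, one flat list of numbers, 7 for each row, row after row: the shift along the tool's x, y, z in cm, then the turn, a rotation vector about the tool's x, y, z in degrees, then the finger opening in cm, from 0 to 8.54. A call has exactly 5 rows; each row is the pose to reach, as a shift and turn from the pose commanded when the call began, along the tool's axes at that moment; what a row does not reach only later rows make up. A row lasts 1/12 s, in which the tool goes at most 41.7 mm and 7.16 degrees, less where a joint would pass 70% of its speed; a pose out of reach is approached as far as the arm can. A call with a gripper value outside its range is refused whole. The fingers move at their own pace and stop on an object; FORCE is the grip in N (left out, the last holds). Time passes only in rows, so rows that repeat a pose let the fingers close, or fill a call up. It gives the time, the measured TCP pose, the force, the opening and the grip force at its end, in the units of the state.
- state(): the state, without advancing time (a new reading comes with each control period).
- read_camera(name): name is "side" or "top"; returns a dict with "frame" (420x560x3 uint8, blue, green, red), "vertical_fov" (degrees; the focal length in pixels is half the picture's height over the tangent of half this angle, whatever the lens; pixels are square), "cx", "cy" (the principal point, pixels), "extrinsics" (4x4, takes a point from camera to world coordinates). Camera axes: x right, y down, z forward; pixel columns grow to the right and rows downward; lengths in m; the calibration is good to about 2 mm. A picture is of the moment at which its call begins. There is no depth.
- workorder.hand_in(): hands the job in; it is judged then, once.
The state is a dict: "time": time; "joint_pos": joint angles; "qvel": joint speeds; "effort": joint torques, N m; "eef_pos": TCP position; "tool_rot": TCP orientation; "force": force on the tool from outside, world axes, zero at the start; "ft_torque": the same for the moment, N m; "finger_gap": finger opening in m; "grasp_force": force on a finger pad.
Only numpy, scipy, OpenCV 4.12 (cv2) and the standard library are available. Lean on these libraries where they do the work, as an engineer would, in place of code of your own. Each camera call takes 0.05 s, during which the arm holds its last target. There are 200 camera calls.

### The job

Sort the leftovers of the service job: stand the two pipe fittings (steel coupling and brass plug) upright in the round pockets of the wooden board, one in each; lay the two AA cells from in front of the laptop in the two-bay tray, one flat on the floor of each bay; and lay the cable connector flat, about in the middle of the single-bay tray. Either fitting may take either pocket and either cell either bay. Leave the red hex key holder and the roll of tape where they lie.

Things in the scene. Friction and masses are not known exactly. Their poses are not given: they have to be found in the camera images.
- coupling: Steel coupling: a plain hexagonal silver block standing upright, 24 mm across flats (along its x), 27 mm across corners (along its y), 30 mm tall. Origin at the centre of its underside, z up.
- plug: Brass threaded plug, standing upright: hexagonal foot 24 mm across flats (along x), 27 mm across corners, 10 mm high, with a round thread 20 mm in diameter above it up to 22 mm. Origin at the centre of its underside, z up.
- cell_1: AA cell, black with an orange end, lying on its side: 51 mm long along its y, 14 mm thick; the pads close on it to about 10 mm along its x. It behaves like a flat-sided bar and does not roll. Origin at the centre of the underside as it lies at the start, z up.
- cell_2: AA cell, blue with an orange end, the same size and axes as cell_1, lying on its side: 51 mm along its y, 14 mm thick; the pads close on it to about 10 mm along its x; it does not roll. (A similar blue cell lying at the right-hand side of the laptop, out beyond 0.75 m, is not meant.) Origin at the centre of the underside as it lies at the start, z up.
- connector: Round cable connector with an orange body, a ribbed grey-white nut at its -x end and a short black stub at its +x end, lying: 67 mm long along its x (-34 to +33), body 18 mm wide (along y) and 18 mm high. Only the nut and body from x = -34 to +4 mm can be gripped (best about x = -8 mm); the stub is soft and gives no hold. Origin at the centre of the underside as it lies at the start, z up.
- cell_tray: Fixed grey low tray with two square bays side by side along its y: bay centres at y = -42 and +42 mm (x = 0), each 80 by 80 mm inside, floor 3 mm above the bench, walls and divider 4 mm thick and 11 mm high over the bench. 88 mm (x) by 172 mm (y) outside. Origin at the centre of its underside.
- connector_tray: Fixed grey low tray with one undivided bay, 80 mm (x) by 110 mm (y) inside, 88 by 118 mm outside, floor 3 mm above the bench, walls 4 mm thick and 11 mm high over the bench. Origin at the centre of its underside.
- fitting_block: Fixed light wooden board, 76 mm (x) by 150 mm (y), 12 mm thick, with two round pockets (grey felt floors) 46 mm in diameter and 5 mm deep (their floor 7 mm above the bench), centres at y = -37 and +37 mm (x = 0). Origin at the centre of its underside. The fingers do not fit into a pocket beside a fitting, so hold fittings more than 6 mm above their underside.
- hex_keys: Bystander: red folding hex key holder lying on the bench, 104 mm long along its y, 28 mm wide, 24 mm high. Origin at the centre of its underside.
- seal_tape: Bystander: blue and white roll of thread seal tape lying flat, 82 mm in diameter, 25 mm high. Origin at the centre of its underside. (Also fixed here: an open laptop in the middle beyond x = 0.46 m; the near edge of its base runs from (0.46, -0.22), 40 mm high, to (0.58, -0.01), 120 mm high; its lid runs on from there to (0.92, -0.18), 370 mm high: swing round on the robot's side of it.)
There are look-alikes about, which are no part of the job. Leave any purple look-alike of the coupling alone.

How it is judged:
At the end, for the whole second after the job is handed in: Fittings upright (0.15 rad) on the pocket floors, one per pocket, within 14 mm of its centre in x and y; cells level (0.15 rad), one on each bay floor, within 37 mm of its centre; connector level (0.2 rad) on the one-bay tray's floor, within 36 mm of its centre; all released and at rest (((y of coupling in the frame of fitting_block between 0.023 and 0.051 m and y of plug in the frame of fitting_block between -0.051 and -0.023 m) or (y of coupling in the frame of fitting_block between -0.051 and -0.023 m and y of plug in the frame of fitting_block between 0.023 and 0.051 m)) and ((y of cell_1 in the frame of cell_tray between 0.005 and 0.079 m and y of cell_2 in the frame of cell_tray between -0.079 and -0.005 m) or (y of cell_1 in the frame of cell_tray between -0.079 and -0.005 m and y of cell_2 in the frame of cell_tray between 0.005 and 0.079 m)) and x of coupling in the frame of fitting_block between -0.014 and 0.014 m and z of coupling in the frame of fitting_block between 0.004 and 0.01 m and angle between each of coupling, plug's own z axis and vertical below 0.15 rad and linear speed of each of coupling, plug, cell_1, cell_2, connector below 0.02 m/s and angular speed of each of coupling, plug, cell_1, cell_2, connector below 0.3 rad/s and x of plug in the frame of fitting_block between -0.014 and 0.014 m and z of plug in the frame of fitting_block between 0.004 and 0.01 m and x of cell_1 in the frame of cell_tray between -0.037 and 0.037 m and z of each of cell_1, cell_2 in the frame of cell_tray below 0.019 m and angle between cell_1's own y axis and vertical between 1.42 and 1.72 rad and x of cell_2 in the frame of cell_tray between -0.037 and 0.037 m and angle between cell_2's own y axis and vertical between 1.42 and 1.72 rad and x of connector in the frame of connector_tray between -0.036 and 0.036 m and y of connector in the frame of connector_tray between -0.036 and 0.036 m and z of connector in the frame of connector_tray below 0.022 m and angle between connector's own x axis and vertical between 1.37 and 1.77 rad); the robot touches nothing.
It fails at once if the hex key holder or the tape roll is moved by more than 30 mm (distance of any of hex_keys, seal_tape from where it was at the start of the episode above 0.03 m).
It also fails if it takes over 128 s, if anything falls off the work surface, if the arm or the gripper's body presses on something with over 40 N, if the wrist force passes 120 N, or if a joint passes its speed limit or range.

## Working session

There is one attempt and no reset: what is moved stays moved. The work goes in short steps, Python scripts to look and compute and a shell command to move; the robot and the scene stay as the last step left them, time stands still between calls to the robot, and variables do not carry over. Pictures are saved under pics/ and viewed, at most 14 in all, crops included, and the job is handed in when it is done.

```bash
mkdir -p pics
python3 - <<'E'
from workcell import state, read_camera
import cv2, numpy as np
np.set_printoptions(precision=4,suppress=True)
for n in("side","top"):
    c=read_camera(n); cv2.imwrite(f"pics/{n}0.png",cv2.resize(c["frame"],(800,600),interpolation=cv2.INTER_CUBIC)); np.savez(f"pics/{n}0.npz",**c)
    print(n,c["vertical_fov"],c["cx"],c["cy"],np.array(c["extrinsics"]))
print(state())
E
```

```text
side 46.65464356567753 286.6718364568187 204.1585121990142 [[ 0.9995  0.0245 -0.0201  0.5195]
 [ 0.029  -0.4499  0.8926 -1.0768]
 [ 0.0128 -0.8928 -0.4503  0.5267]
 [ 0.      0.      0.      1.    ]]
top 43.17742927048558 278.65068507647015 208.49515599821663 [[-0.0042 -0.9833  0.1819  0.258 ]
 [-0.9999  0.0062  0.0106 -0.0938]
 [-0.0115 -0.1818 -0.9833  1.5314]
 [ 0.      0.      0.      1.    ]]
{'time': 0.1, 'joint_pos': array([-0.9514,  0.3855,  0.0068, -0.0004, -1.194 , -0.2586]), 'qvel': array([0.0003, 0.0002, 0.0041, 0.0011, 0.0012, 0.0031]), 'effort': array([ -0.0005, -39.3319,  18.8929,   4.1979,  -0.0026,   0.    ]), 'eef_pos': array([ 0.2205, -0.5843,  0.2413]), 'tool_rot': array([-0.1793,  0.9838,  0.001 , -0.0002]), 'force': array([-0.0072,  0.4145, -0.8831]), 'ft_torque': array([-0.006 ,  0.0071,  0.0422]), 'grasp_force': 0.0, 'finger_gap': 0.0857169817566487}
```

View pics/top0.png

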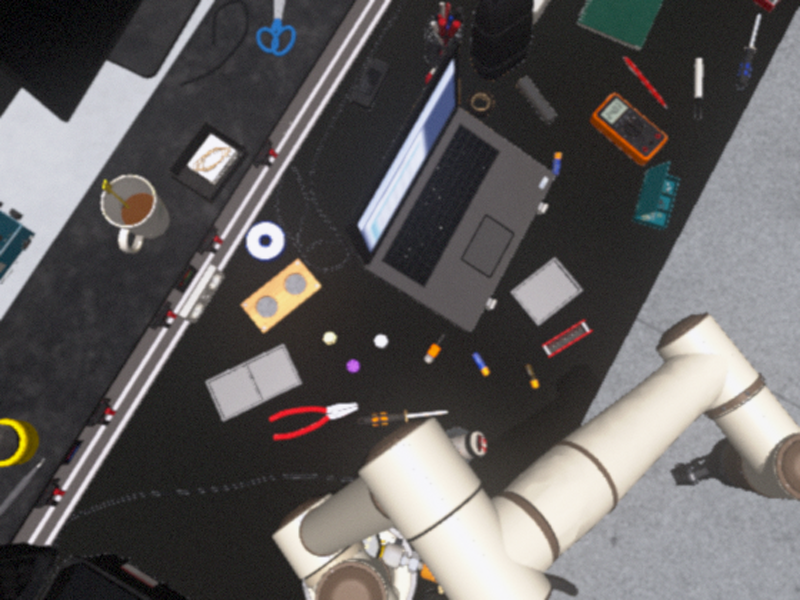

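View pics/side0.png

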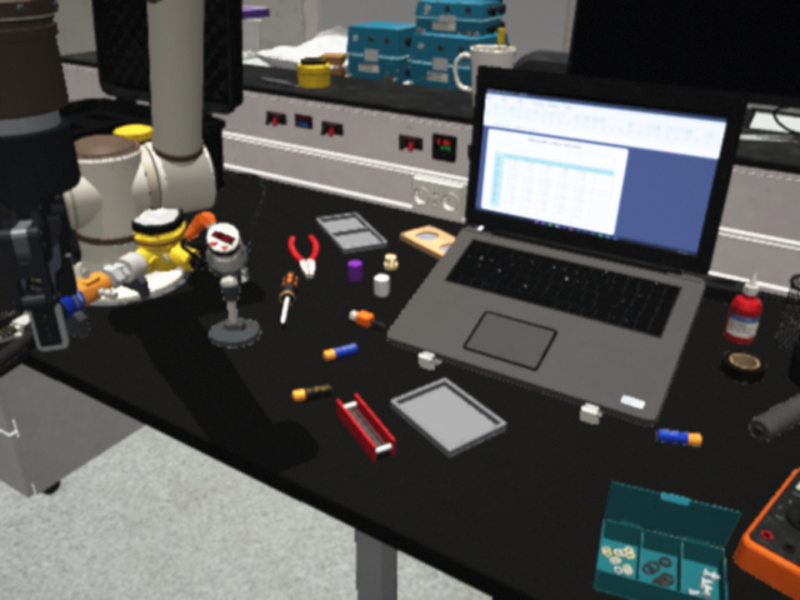

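Top view (800x600): plug (330,338), silver coupling (381,341), purple look-alike (353,366), connector (434,348), blue cell (481,363), black cell (532,376), hex keys (567,338), one-bay tray (547,290), two-bay tray (254,381), board (281,295), tape (265,241). Candidates for the blue cell: (481,363) in front of the laptop, and (557,162) to its right, which is excluded. For the coupling: silver (381,341) or purple (353,366), which is excluded. I'll confirm both in enlarged crops.

Run:
```python
import cv2,numpy as np
t=np.load("pics/top0.npz")["frame"]; s=np.load("pics/side0.npz")["frame"]
cv2.imwrite("pics/topc.png",cv2.resize(t[195:295,220:420],(800,400),interpolation=cv2.INTER_CUBIC))
cv2.imwrite("pics/sidec.png",cv2.resize(s[140:330,190:370],(720,600),dst=None,interpolation=cv2.INTER_CUBIC) if 0 else cv2.resize(s[140:330,190:370],(568,600),interpolation=cv2.INTER_CUBIC))
```

```text
(no output)
```

View pics/topc.png

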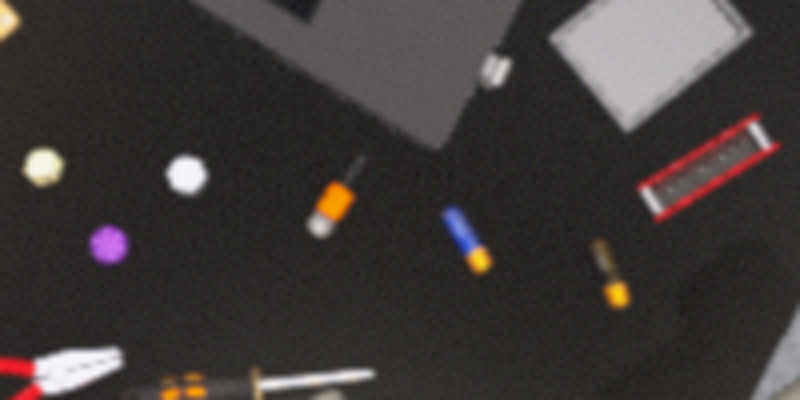

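View pics/sidec.png

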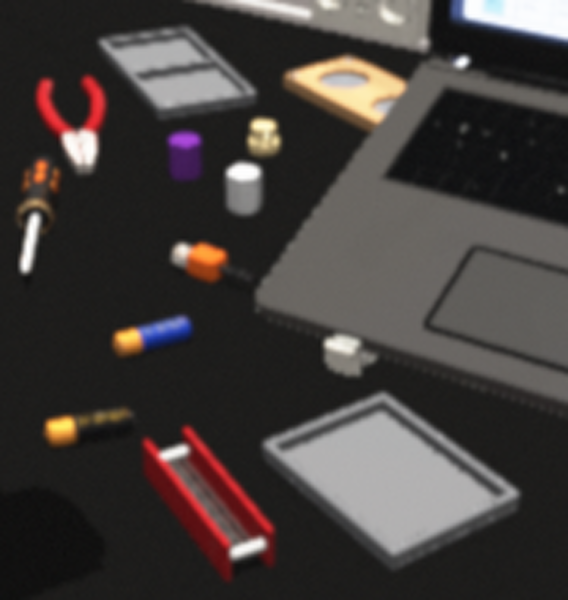

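Crops: the silver hexagonal coupling is at topc (186,175), with the purple one, to be left alone, at (108,245). The plug is at (44,167). The connector runs from its nut (318,228) to its stub tip (363,157). Cell_2 (blue) spans (450,210) to (484,270), cell_1 spans (598,240) to (620,305), and both lie in front of the laptop. Now the measurements.

```bash
cat > h.py <<'E'
import numpy as np,cv2
np.set_printoptions(precision=4,suppress=True)
def ray(c,p):
    f=210/np.tan(np.radians(float(c["vertical_fov"]))/2); E=np.array(c["extrinsics"])
    p=np.atleast_2d(p).astype(float)
    d=np.c_[(p[:,0]-c["cx"])/f,(p[:,1]-c["cy"])/f,np.ones(len(p))]@E[:3,:3].T
    return E[:3,3],d
def plane(c,p,z):
    o,d=ray(c,p); return (o+d*((z-o[2])/d[:,2])[:,None])
def tri(c1,p1,c2,p2):
    o1,d1=ray(c1,p1);o2,d2=ray(c2,p2);d1=d1[0];d2=d2[0]
    s=np.linalg.lstsq(np.c_[d1,-d2],o2-o1,rcond=None)[0]
    a=o1+s[0]*d1;b=o2+s[1]*d2
    return (a+b)/2,np.linalg.norm(a-b)
def proj(c,P):
    f=210/np.tan(np.radians(float(c["vertical_fov"]))/2); E=np.array(c["extrinsics"])
    q=(np.atleast_2d(P)-E[:3,3])@E[:3,:3]
    return np.c_[f*q[:,0]/q[:,2]+c["cx"],f*q[:,1]/q[:,2]+c["cy"]]
E
python3 - <<'E'
from h import *
t=np.load("pics/top0.npz");s=np.load("pics/side0.npz")
T=lambda x,y:np.array([220+(x+.5)/4-.5,195+(y+.5)/4-.5]); S=lambda x,y:np.array([190+(x+.5)/3.156-.5,140+(y+.5)/3.158-.5])
for n,a,b in [("coup top",(186,173),(244,172)),("plug top",(43,162),(264,123)),("cell2 or",(482,264),(123,342)),("cell2 bl",(451,212),(185,326)),
 ("cell1 or",(619,298),(55,431)),("cell1 bk",(598,244),(127,414)),("nut",(320,222),(182,253)),("stub tip",(364,157),(256,283)),("conn orange",(336,201),(208,261)),
 ("trayc near",(627,131),(266,443)),("hexA",(641,186),(147,442)),("hexB",(776,146),(271,540))]:
    P,e=tri(t,T(*a),s,S(*b)); print(n,P,"res mm",e*1e3)
F=t["frame"];hsv=cv2.cvtColor(F,cv2.COLOR_BGR2HSV)
def comp(mask,x,y):
    n,l=cv2.connectedComponents(mask.astype(np.uint8)); x=int(x/1.4286);y=int(y/1.4286)
    return l==l[y,x]
V=hsv[...,2];Sa=hsv[...,1]
for n,x,y,z,m in [("celltray",235,390,.006,V>85),("conntray",547,290,.006,V>85),("board",281,297,.012,V>85),("coup",381,341,.03,V>100),("plug",330,338,.016,V>80),("tape",255,235,.02,V>90),("cell2",481,363,.007,V>75),("conn",434,348,.01,V>90),
  ("hex",567,338,.02,V>50)]:
    k=comp(m,x,y); k=cv2.morphologyEx(k.astype(np.uint8),cv2.MORPH_CLOSE,np.ones((5,5)))
    c=max(cv2.findContours(k,cv2.RETR_EXTERNAL,cv2.CHAIN_APPROX_NONE)[0],key=len)[:,0]
    w=plane(t,c,z)[:,:2]; r=cv2.minAreaRect((w*1e3).astype(np.float32)); ys,xs=np.nonzero(k)
    print(n,len(xs),"rect",np.round(r[0],1),np.round(r[1],1),round(r[2],1),"centroid",plane(t,[xs.mean(),ys.mean()],z)[0])
k=((hsv[...,0]>12)&(hsv[...,0]<28)&(Sa>60)&(V>120)).astype(np.uint8)*0
# felt circles
g=(Sa<60)&(V>60)
for x,y in((296,284),(266,306)):
    q=comp(g,x,y);ys,xs=np.nonzero(q);print("pocket",len(xs),plane(t,[xs.mean(),ys.mean()],.009)[0])
E
```

```text
coup top [ 0.4501 -0.0417  0.0299] res mm 1.627540032524223
plug top [0.4594 0.0609 0.0249] res mm 1.2924697283899127
cell2 or [ 0.3866 -0.2526  0.0099] res mm 0.3913232195349035
cell2 bl [ 0.4239 -0.2313  0.01  ] res mm 0.670518685235197
cell1 or [ 0.3612 -0.3497  0.0096] res mm 1.841245951084054
cell1 bk [ 0.4002 -0.3355  0.0127] res mm 0.30263416939298066
nut [ 0.4147 -0.1375  0.0124] res mm 5.139403749619371
stub tip [ 0.4652 -0.1695  0.0076] res mm 0.9881867241686472
conn orange [ 0.4318 -0.1488  0.0124] res mm 1.017960898316134
trayc near [ 0.4822 -0.3593  0.0119] res mm 0.49324417348831756
hexA [ 0.4286 -0.3687  0.02  ] res mm 25.121255288722246
hexB [ 0.4796 -0.4619  0.0239] res mm 21.684046230355694
celltray 1976 rect [371.2 215. ] [ 93.2 176.7] 25.7 centroid [0.3707 0.2151 0.006 ]
conntray 1291 rect [ 553.7 -380.1] [ 91.9 122.5] 37.5 centroid [ 0.5534 -0.3799  0.006 ]
board 1496 rect [546.9 163.1] [ 83.5 156.4] 39.6 centroid [0.5464 0.1634 0.012 ]
coup 84 rect [449.1 -41.2] [28.5 25.8] 89.7 centroid [ 0.4495 -0.042   0.03  ]
plug 84 rect [457.3  62.9] [28.9 26.1] 89.7 centroid [0.4579 0.0618 0.016 ]
tape 9827 rect [612.1 262.9] [ 153.4 1344. ] 60.1 centroid [0.6004 0.3095 0.02  ]
cell2 112 rect [ 405.2 -242.5] [53.7 18.2] 27.9 centroid [ 0.4039 -0.2424  0.007 ]
conn 103 rect [ 427.2 -143.4] [22.3 40.9] 44.7 centroid [ 0.4273 -0.1449  0.01  ]
hex 475 rect [ 454.7 -414.8] [ 36.4 109.7] 30.8 centroid [ 0.4543 -0.4144  0.02  ]
pocket 157 [0.5703 0.1344 0.009 ]
pocket 160 [0.5236 0.1915 0.009 ]
```

```bash
cat >> h.py <<'E'
def legs(*L):
    """each leg (x,y,z,yaw deg of tool y, mod 180): prints shift cm (tool axes) and turn about tool z, chained from the state"""
    from workcell import state
    from scipy.spatial.transform import Rotation as R
    s=state(); p=s["eef_pos"]; M=R.from_quat(s["tool_rot"]).as_matrix(); yaw=np.degrees(np.arctan2(M[1,1],M[0,1]))
    print("now",p,"yaw",round(yaw,1),"t",s["time"],"tilt",np.degrees(np.arccos(-M[2,2])).round(2),"gap",round(s["finger_gap"],4),"gf",s["grasp_force"],"q6",s["joint_pos"][5].round(2),"F",s["force"])
    for x,y,z,w in L:
        t=np.array([x,y,z]); c,sn=np.cos(np.radians(yaw)),np.sin(np.radians(yaw)); ax=np.array([[-(-sn),-c,0],[c,sn,0],[0,0,-1]])
        # tool y=(c,s), tool z=-z, tool x = y cross z
        ax[0]=np.cross(ax[1],ax[2]); d=ax@(t-p)*100
        turn=-((w-yaw+90)%180-90)
        print("to",t,w,"shift",d.round(2),"turn",round(turn,1)); p=t; yaw-=turn
E
python3 - <<'E'
from h import *
t=np.load("pics/top0.npz");s=np.load("pics/side0.npz")
F=t["frame"].astype(float).max(2)
for n,cx,cy,z in(("coup",266.5,238.6,.03),("plug",230.8,236,.015)):
    x0,y0=int(cx),int(cy); yy,xx=np.mgrid[y0-8:y0+9,x0-8:x0+9]; w=np.clip(F[yy,xx]-60,0,None)
    P=plane(t,np.c_[xx.ravel(),yy.ravel()],z); w=w.ravel(); c=(P*w[:,None]).sum(0)/w.sum(); d=P-c; u=d[:,0]+1j*d[:,1]
    m=(w*u**6).sum(); print(n,c,"corner dir deg (mod 60)",np.degrees(np.angle(m))/6, abs(m)/(w*abs(u)**6).sum())
k=1/1.42857
base=plane(s,[235*k,332*k],0)[0]; print("lamp base",base)
o,d=ray(s,[225*k,225*k]); print("lamp top at same y",o+d[0]*((base[1]-o[1])/d[0,1]))
print("lamp head tri",tri(t,[472*k,443*k],s,[225*k,240*k]))
legs((.405,-.242,.2,119),(.405,-.242,.014,119))
E
```

```text
coup [ 0.4499 -0.0419  0.03  ] corner dir deg (mod 60) 20.949100405638628 0.07782703320253055
plug [0.4584 0.0621 0.015 ] corner dir deg (mod 60) -15.733159620545647 0.13108029739804977
lamp base [ 0.2386 -0.1812  0.    ]
lamp top at same y [ 0.2419 -0.1812  0.1714]
lamp head tri (array([ 0.2486, -0.2092,  0.1607]), np.float64(0.0006752301373373728))
now [ 0.2205 -0.5843  0.2413] yaw 110.7 t 0.1 tilt 0.11 gap 0.0857 gf 0.0 q6 -0.26 F [-0.0072  0.4145 -0.8831]
to [ 0.405 -0.242  0.2  ] 119 shift [-29.34  25.52   4.13] turn -8.3
to [ 0.405 -0.242  0.014] 119 shift [ 0.   0.  18.6] turn -0.0
```

Run:
```python
from h import *
legs((.381,-.342,.09,110),(.381,-.342,.014,110),(.381,-.342,.12,110),(.42,-.1,.15,115.7),(.40,.1,.15,115.7),(.353,.253,.1,115.7),(.353,.253,.019,115.7))
```

```text
now [ 0.2205 -0.5843  0.2413] yaw 110.7 t 0.1 tilt 0.11 gap 0.0857 gf 0.0 q6 -0.26 F [-0.0072  0.4145 -0.8831]
to [ 0.381 -0.342  0.09 ] 110 shift [-23.57  17.01  15.13] turn 0.7
to [ 0.381 -0.342  0.014] 110 shift [0.  0.  7.6] turn -0.0
to [ 0.381 -0.342  0.12 ] 110 shift [  0.    0.  -10.6] turn -0.0
to [ 0.42 -0.1   0.15] 115.7 shift [-11.94  21.41  -3.  ] turn -5.7
to [0.4  0.1  0.15] 115.7 shift [-6.87 18.89  0.  ] turn -0.0
to [0.353 0.253 0.1  ] 115.7 shift [-2.4  15.82  5.  ] turn -0.0
to [0.353 0.253 0.019] 115.7 shift [0.  0.  8.1] turn -0.0
```

```bash
python3 -m jog '[-4,3,1.5,0,0,0,4, -8,6,3,0,0,0,4, -11,8,5,0,0,0.7,4, -11.8,8.5,7.6,0,0,0.7,4, -11.8,8.5,7.6,0,0,0.7,4]' 40; python3 -m jog '[-3,2,1,0,0,0,4, -6,4.2,2.5,0,0,0,4, -9,6.5,5,0,0,0,4, -11.8,8.5,7.5,0,0,0,4, -11.8,8.5,7.5,0,0,0,4]'; python3 -c "
from h import *
legs((.381,-.342,.05,110))"
```

```text
time: 0.52
eef_pos: [0.3002, -0.4574, 0.1609]
tool_rot: [-0.175, 0.985, 0.005, -0.002]
force: [-1.4, 0.8, -1.2]
finger_gap: 0.0401
grasp_force: 0.0
time: 0.93
eef_pos: [0.3826, -0.3391, 0.0877]
tool_rot: [-0.175, 0.985, 0.003, -0.003]
force: [-0.6, 0.8, -1.0]
finger_gap: 0.04
grasp_force: 0.0
now [ 0.3826 -0.3391  0.0877] yaw 110.2 t 0.9333 tilt 0.41 gap 0.04 gf 0.0 q6 -0.81 F [-0.6231  0.8428 -0.9819]
to [ 0.381 -0.342  0.05 ] 110 shift [ 0.25 -0.21  3.77] turn 0.2
```

```bash
python3 -m jog '[0.2,-0.2,1.5,0,0,0,3.5, 0.2,-0.2,3,0,0,0,3.5, 0.2,-0.2,5,0,0,0,3.5, 0.2,-0.2,6.5,0,0,0,3.5, 0.2,-0.2,7.3,0,0,0,3.5]'
python3 - <<'E'
from h import *
from workcell import read_camera
c=read_camera("side")["frame"][180:330,170:340]; cv2.imwrite("pics/s1.png",cv2.resize(c,(680,600),interpolation=cv2.INTER_CUBIC))
legs((.381,-.342,.014,110))
E
```

```text
time: 1.35
eef_pos: [0.3808, -0.3459, 0.0167]
tool_rot: [-0.173, 0.985, 0.001, -0.001]
force: [-0.1, 0.4, 0.3]
finger_gap: 0.0347
grasp_force: 0.0
now [ 0.3803 -0.3457  0.0159] yaw 109.9 t 1.4 tilt 0.26 gap 0.0353 gf 0.0 q6 -0.8 F [-0.2602 -0.5134 -0.3027]
to [ 0.381 -0.342  0.014] 110 shift [-0.19  0.32  0.19] turn -0.1
```

View pics/s1.png

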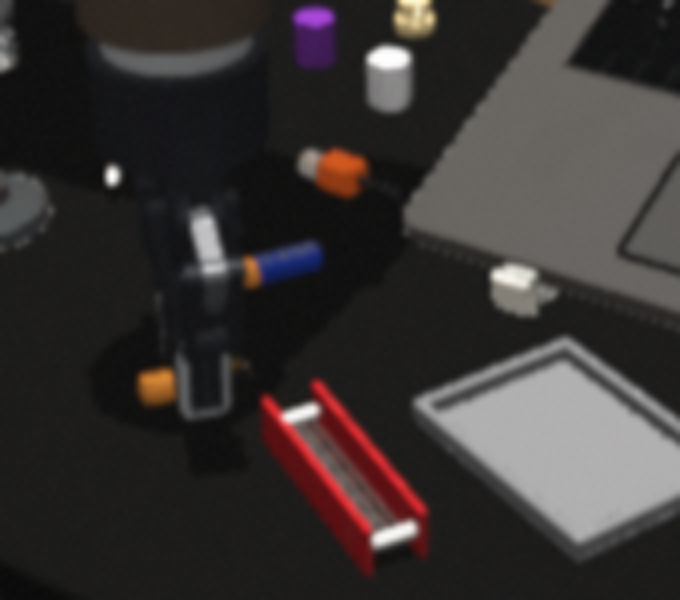

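The fingers straddle cell_1, with its orange end at (155,388) and its black end at (240,365). Closing and lifting.

```bash
python3 -m jog '[-0.2,0.3,0.2,0,0,0,3.5, -0.2,0.3,0.2,0,0,0,2, -0.2,0.3,0.2,0,0,0,0.6, -0.2,0.3,0.2,0,0,0,0.6, -0.2,0.3,0.2,0,0,0,0.6]' 50; python3 -m jog '[0,0,0,0,0,0,0.6, 0,0,-0.5,0,0,0,0.6, 0,0,-2,0,0,0,0.6, 0,0,-5,0,0,0,0.6, 0,0,-8,0,0,0,0.6]'; python3 -c "
from h import *
legs((.42,-.1,.15,115.7),(.40,.08,.15,115.7),(.353,.253,.1,115.7),(.353,.253,.019,115.7))"
```

```text
time: 1.82
eef_pos: [0.3833, -0.3427, 0.0174]
tool_rot: [-0.174, 0.985, -0.001, 0.001]
force: [-0.2, 0.4, 2.6]
finger_gap: 0.0082
grasp_force: 50.3
time: 2.23
eef_pos: [0.3815, -0.3419, 0.0965]
tool_rot: [-0.173, 0.985, 0.001, -0.001]
force: [0.1, 0.1, -0.2]
finger_gap: 0.0084
grasp_force: 50.0
now [ 0.3815 -0.3419  0.0965] yaw 110.0 t 2.2333 tilt 0.2 gap 0.0084 gf 49.951069951057434 q6 -0.81 F [ 0.091   0.0626 -0.1591]
to [ 0.42 -0.1   0.15] 115.7 shift [-11.88  21.42  -5.35] turn -5.7
to [0.4  0.08 0.15] 115.7 shift [-6.   17.09  0.  ] turn -0.0
to [0.353 0.253 0.1  ] 115.7 shift [-3.27 17.63  5.  ] turn -0.0
to [0.353 0.253 0.019] 115.7 shift [0.  0.  8.1] turn -0.0
```

```bash
python3 -m jog '[-1,2,-1.5,0,0,-1,0.6, -2.5,4.5,-3,0,0,-2,0.6, -4,7.5,-4.5,0,0,-3,0.6, -5.2,9.5,-5.3,0,0,-4,0.6, -6,10.7,-5.3,0,0,-5.7,0.6]'
python3 -m jog '[-2,2.5,0,0,0,0,0.6, -3.2,5,0,0,0,0,0.6, -4.3,7.5,0,0,0,0,0.6, -5.2,9.5,0,0,0,0,0.6, -5.7,10.5,0,0,0,0,0.6]'
python3 -m jog '[-1.2,3.4,0,0,0,0,0.6, -2.4,6.8,0,0,0,0,0.6, -3.6,10.3,0,0,0,0,0.6, -5,14,0,0,0,0,0.6, -6,17,0,0,0,0,0.6]'
python3 -m jog '[-0.6,3.5,0.5,0,0,0,0.6, -1.3,7,1.5,0,0,0,0.6, -2,11,3,0,0,0,0.6, -2.8,15,4.5,0,0,0,0.6, -3.3,17.6,5,0,0,0,0.6]'
python3 -m jog '[0,0,0,0,0,0,0.6, 0,0,0,0,0,0,0.6, 0,0,0,0,0,0,0.6,0,0,0,0,0,0,0.6,0,0,0,0,0,0,0.6]'
python3 -c "
from h import *
legs((.353,.253,.021,115.7))"
```

```text
time: 2.65
eef_pos: [0.4033, -0.2198, 0.1516]
tool_rot: [-0.223, 0.975, -0.001, 0.002]
force: [-0.4, 0.2, 0.3]
finger_gap: 0.0083
grasp_force: 49.9
time: 3.07
eef_pos: [0.4077, -0.1002, 0.1496]
tool_rot: [-0.223, 0.975, 0.0, 0.0]
force: [-0.4, -0.0, 0.9]
finger_gap: 0.0081
grasp_force: 49.9
time: 3.48
eef_pos: [0.3882, 0.0792, 0.1498]
tool_rot: [-0.222, 0.975, 0.0, 0.001]
force: [-0.4, -0.3, 0.0]
finger_gap: 0.0082
grasp_force: 49.9
time: 3.9
eef_pos: [0.3408, 0.2518, 0.0983]
tool_rot: [-0.223, 0.975, -0.0, -0.001]
force: [0.8, 0.5, -1.1]
finger_gap: 0.0082
grasp_force: 49.9
time: 4.32
eef_pos: [0.3425, 0.2491, 0.0997]
tool_rot: [-0.221, 0.975, 0.0, 0.0]
force: [0.3, 0.5, -0.5]
finger_gap: 0.0079
grasp_force: 49.9
now [0.3425 0.2491 0.0997] yaw 115.6 t 4.3167 tilt 0.02 gap 0.0079 gf 49.94972348213196 q6 -2.14 F [ 0.2824  0.4844 -0.5072]
to [0.353 0.253 0.021] 115.7 shift [-1.12 -0.1   7.87] turn -0.1
```

```bash
python3 -m jog '[-1.1,-0.1,1.5,0,0,0,0.6, -1.1,-0.1,3.5,0,0,0,0.6, -1.1,-0.1,5.5,0,0,0,0.6, -1.1,-0.1,7.2,0,0,0,0.6, -1.1,-0.1,7.8,0,0,0,0.6]'
python3 -m jog '[0,0,0,0,0,0,0.6, 0,0,0.1,0,0,0,0.6, 0,0,0.1,0,0,0,2, 0,0,0.1,0,0,0,3, 0,0,0.1,0,0,0,3]'
python3 -m jog '[0,0,-1,0,0,0,3, 0,0,-3,0,0,0,3, 0,0,-6,0,0,0,3, 0,0,-9,0,0,0,3, 0,0,-13,0,0,0,3]'
python3 -c "
from h import *
legs((.40,.08,.15,115.7),(.41,-.1,.15,119),(.405,-.242,.1,119),(.405,-.242,.014,119))"
```

```text
time: 4.73
eef_pos: [0.3522, 0.252, 0.02]
tool_rot: [-0.221, 0.975, -0.001, -0.002]
force: [-15.3, -4.4, 66.8]
finger_gap: 0.0084
grasp_force: 58.6
time: 5.15
eef_pos: [0.3528, 0.2541, 0.0208]
tool_rot: [-0.222, 0.975, 0.0, 0.0]
force: [0.1, -0.4, -1.1]
finger_gap: 0.0303
grasp_force: 0.0
time: 5.57
eef_pos: [0.3515, 0.2526, 0.1505]
tool_rot: [-0.222, 0.975, -0.001, -0.002]
force: [-0.0, 1.1, -0.5]
finger_gap: 0.0299
grasp_force: 0.0
now [0.3515 0.2526 0.1505] yaw 115.6 t 5.5667 tilt 0.23 gap 0.0299 gf 0.0 q6 -2.12 F [-0.0455  1.1422 -0.4626]
to [0.4  0.08 0.15] 115.7 shift [  3.1  -17.66   0.05] turn -0.1
to [ 0.41 -0.1   0.15] 119 shift [  6.9  -16.65   0.  ] turn -3.3
to [ 0.405 -0.242  0.1  ] 119 shift [  7.32 -12.18   5.  ] turn -0.0
to [ 0.405 -0.242  0.014] 119 shift [0.  0.  8.6] turn -0.0
```

```bash
python3 -m jog '[0.6,-3.5,0,0,0,0,3.5, 1.2,-7,0,0,0,0,3.5, 1.9,-10.5,0,0,0,0,3.5, 2.5,-14,0,0,0,0,3.5, 3.1,-17.6,0,0,0,0,3.5]'
python3 -m jog '[1.4,-3.3,0,0,0,0,3.5, 2.8,-6.6,0,0,0,0,3.5, 4.1,-10,0,0,0,-1,3.5, 5.5,-13.3,0,0,0,-2,3.5, 6.9,-16.6,0,0,0,-3.3,3.5]'
python3 -m jog '[1.8,-3,0.5,0,0,0,3.5, 3.6,-6,1.5,0,0,0,3.5, 5.5,-9,3,0,0,0,3.5, 7.3,-12.2,5,0,0,0,3.5, 7.3,-12.2,5,0,0,0,3.5]'
python3 -m jog '[0,0,0,0,0,0,3.5, 0,0,1,0,0,0,3.5, 0,0,2,0,0,0,3.5,0,0,3,0,0,0,3.5,0,0,3,0,0,0,3.5]'
python3 - <<'E'
from h import *
from workcell import read_camera
c=read_camera("top");np.savez("pics/t2.npz",**c); F=c["frame"]
cv2.imwrite("pics/t2.png",cv2.resize(F[160:310,130:350],(800,545),interpolation=cv2.INTER_CUBIC))
legs((.405,-.242,.016,119))
E
```

```text
time: 5.98
eef_pos: [0.4008, 0.0804, 0.1509]
tool_rot: [-0.223, 0.975, 0.0, 0.001]
force: [0.8, 0.6, 0.4]
finger_gap: 0.0351
grasp_force: 0.0
time: 6.4
eef_pos: [0.4103, -0.0993, 0.1508]
tool_rot: [-0.251, 0.968, -0.0, 0.001]
force: [-0.0, -0.1, -0.5]
finger_gap: 0.035
grasp_force: 0.0
time: 6.82
eef_pos: [0.4035, -0.2436, 0.0972]
tool_rot: [-0.247, 0.969, 0.001, -0.002]
force: [-0.8, -0.2, -0.3]
finger_gap: 0.0348
grasp_force: 0.0
time: 7.23
eef_pos: [0.4052, -0.2385, 0.0697]
tool_rot: [-0.251, 0.968, 0.001, -0.001]
force: [-0.1, 0.4, 0.4]
finger_gap: 0.0349
grasp_force: 0.0
now [ 0.4057 -0.2387  0.0705] yaw 119.1 t 7.2833 tilt 0.04 gap 0.0351 gf 0.0 q6 -0.88 F [-0.8938  0.7541 -0.3642]
to [ 0.405 -0.242  0.016] 119 shift [ 0.22 -0.25  5.45] turn 0.1
```

View pics/t2.png

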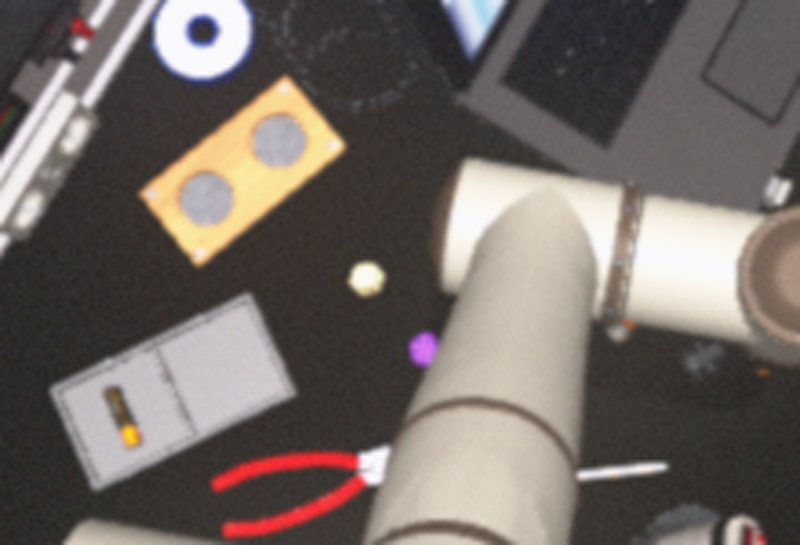

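Cell_1 lies flat in the left bay at (125,418), near its centre. Next, cell_2.

```bash
python3 -m jog '[0.2,-0.3,1.5,0,0,0,3.5, 0.2,-0.3,3,0,0,0,3.5, 0.2,-0.3,4.5,0,0,0,3.5, 0.2,-0.3,5.2,0,0,0,3.5, 0.2,-0.3,5.4,0,0,0,3.5]'
python3 -m jog '[0,0,0,0,0,0,3.5, 0,0,0,0,0,0,2, 0,0,0,0,0,0,0.6,0,0,0,0,0,0,0.6,0,0,0,0,0,0,0.6]'
python3 -c "
from h import *
legs((.405,-.242,.016,119))"
python3 -m jog '[0,0,0,0,0,0,0.6, 0,0,-0.5,0,0,0,0.6, 0,0,-2,0,0,0,0.6, 0,0,-5,0,0,0,0.6, 0,0,-9,0,0,0,0.6]'; python3 -c "
from h import *
legs((.42,-.1,.15,115.7),(.43,.05,.15,115.7),(.389,.177,.1,115.7),(.389,.177,.02,115.7))"
```

```text
time: 7.7
eef_pos: [0.4056, -0.2428, 0.0161]
tool_rot: [-0.251, 0.968, 0.0, -0.0]
force: [-0.4, -0.8, 0.2]
finger_gap: 0.0347
grasp_force: 0.0
time: 8.12
eef_pos: [0.4063, -0.2434, 0.0174]
tool_rot: [-0.25, 0.968, -0.001, 0.001]
force: [-0.4, 1.5, 6.0]
finger_gap: 0.0081
grasp_force: 50.2
now [ 0.4063 -0.2434  0.0174] yaw 119.0 t 8.1167 tilt 0.12 gap 0.0081 gf 50.23631393909454 q6 -0.87 F [-0.4108  1.4861  5.9874]
to [ 0.405 -0.242  0.016] 119 shift [0.05 0.19 0.14] turn -0.0
time: 8.53
eef_pos: [0.4033, -0.2428, 0.1054]
tool_rot: [-0.25, 0.968, 0.002, -0.003]
force: [1.3, -0.1, -1.3]
finger_gap: 0.0082
grasp_force: 49.5
now [ 0.4033 -0.2428  0.1054] yaw 118.9 t 8.5333 tilt 0.4 gap 0.0082 gf 49.47274088859558 q6 -0.87 F [ 1.2844 -0.0623 -1.2814]
to [ 0.42 -0.1   0.15] 115.7 shift [-8.37 11.69 -4.46] turn 3.2
to [0.43 0.05 0.15] 115.7 shift [-7.41 13.08  0.  ] turn -0.0
to [0.389 0.177 0.1  ] 115.7 shift [-1.81 13.22  5.  ] turn -0.0
to [0.389 0.177 0.02 ] 115.7 shift [0. 0. 8.] turn -0.0
```

```bash
python3 -m jog '[-1.6,2.3,-1.5,0,0,1,0.6, -3.2,4.6,-3,0,0,2,0.6, -5,7,-4.4,0,0,3.2,0.6, -6.7,9.3,-4.4,0,0,3.2,0.6, -8.4,11.7,-4.4,0,0,3.2,0.6]'
python3 -m jog '[-1.5,2.6,0,0,0,0,0.6, -3,5.2,0,0,0,0,0.6, -4.5,7.8,0,0,0,0,0.6, -6,10.5,0,0,0,0,0.6, -7.4,13.1,0,0,0,0,0.6]'
python3 -m jog '[-0.4,2.8,1,0,0,0,0.6, -0.8,6,2,0,0,0,0.6, -1.2,9.2,3,0,0,0,0.6, -1.6,12,4.5,0,0,0,0.6, -1.8,13.2,5,0,0,0,0.6]'
python3 -m jog '[0,0,1,0,0,0,0.6, 0,0,2,0,0,0,0.6, 0,0,3,0,0,0,0.6,0,0,4,0,0,0,0.6,0,0,4,0,0,0,0.6]'
python3 -c "
from h import *
legs((.389,.177,.0225,115.7))"
```

```text
time: 8.95
eef_pos: [0.4228, -0.0991, 0.1518]
tool_rot: [-0.223, 0.975, -0.0, 0.002]
force: [0.5, -0.4, -0.9]
finger_gap: 0.0082
grasp_force: 49.5
time: 9.37
eef_pos: [0.4317, 0.0514, 0.1507]
tool_rot: [-0.223, 0.975, 0.0, 0.0]
force: [1.3, -0.1, 0.2]
finger_gap: 0.0084
grasp_force: 49.5
time: 9.78
eef_pos: [0.3894, 0.1784, 0.0993]
tool_rot: [-0.224, 0.975, -0.0, -0.001]
force: [-0.4, -0.8, -0.2]
finger_gap: 0.0084
grasp_force: 49.5
time: 10.2
eef_pos: [0.3898, 0.1757, 0.0591]
tool_rot: [-0.223, 0.975, -0.001, -0.002]
force: [-0.5, 0.1, -1.7]
finger_gap: 0.0082
grasp_force: 49.5
now [0.3898 0.1757 0.0591] yaw 115.7 t 10.2 tilt 0.21 gap 0.0082 gf 49.474645256996155 q6 -1.93 F [-0.4797  0.1367 -1.7286]
to [0.389  0.177  0.0225] 115.7 shift [0.02 0.15 3.66] turn 0.0
```

```bash
python3 -m jog '[0,0.1,1,0,0,0,0.6, 0,0.1,2,0,0,0,0.6, 0,0.1,3,0,0,0,0.6, 0,0.1,3.3,0,0,0,0.6, 0,0.1,3.6,0,0,0,0.6]'
python3 -m jog '[0,0,0,0,0,0,0.6, 0,0,0,0,0,0,1.5, 0,0,0,0,0,0,3, 0,0,0,0,0,0,3, 0,0,0,0,0,0,3]'
python3 -m jog '[0,0,-1,0,0,0,3, 0,0,-2.5,0,0,0,3, 0,0,-5,0,0,0,3, 0,0,-7,0,0,0,5, 0,0,-8,0,0,0,5]'
python3 - <<'E'
from h import *
legs((.4590,.0615,.08,110),(.459,.0615,.022,110))
E
```

```text
time: 10.62
eef_pos: [0.3906, 0.1775, 0.0245]
tool_rot: [-0.223, 0.975, 0.0, 0.0]
force: [-0.2, 0.2, -0.0]
finger_gap: 0.008
grasp_force: 49.5
time: 11.03
eef_pos: [0.3906, 0.1777, 0.0247]
tool_rot: [-0.223, 0.975, 0.0, 0.0]
force: [-0.3, 0.1, -0.1]
finger_gap: 0.03
grasp_force: 0.0
time: 11.45
eef_pos: [0.3914, 0.1783, 0.1068]
tool_rot: [-0.223, 0.975, 0.001, 0.002]
force: [1.1, 0.1, 0.6]
finger_gap: 0.05
grasp_force: 0.0
now [0.3914 0.1783 0.1068] yaw 115.8 t 11.45 tilt 0.25 gap 0.05 gf 0.0 q6 -1.93 F [1.0953 0.1086 0.5937]
to [0.459  0.0615 0.08  ] 110 shift [ -1.01 -13.46   2.68] turn 5.8
to [0.459  0.0615 0.022 ] 110 shift [0.  0.  5.8] turn -0.0
```

```bash
python3 -m jog '[-0.2,-3,0.3,0,0,1,5, -0.4,-6,1,0,0,3,5, -0.7,-9,1.5,0,0,5,5, -1,-12,2.2,0,0,5.8,5, -1,-13.5,2.7,0,0,5.8,5]'
python3 -m jog '[0,0,0,0,0,0,5, 0,0,1,0,0,0,5, 0,0,2,0,0,0,5, 0,0,2,0,0,0,5, 0,0,2,0,0,0,5]'
python3 - <<'E'
from h import *
from workcell import read_camera
c=read_camera("side"); cv2.imwrite("pics/s3.png",cv2.resize(c["frame"][130:250,160:320],(800,600),interpolation=cv2.INTER_CUBIC))
legs((.4590,.0615,.022,110))
E
```

```text
time: 11.87
eef_pos: [0.4593, 0.0584, 0.0771]
tool_rot: [-0.172, 0.985, -0.0, 0.0]
force: [0.2, -0.4, 1.1]
finger_gap: 0.0499
grasp_force: 0.0
time: 12.28
eef_pos: [0.4577, 0.0606, 0.0574]
tool_rot: [-0.174, 0.985, -0.0, -0.0]
force: [0.3, -0.6, -0.3]
finger_gap: 0.0503
grasp_force: 0.0
now [0.4582 0.0608 0.0578] yaw 110.0 t 12.3333 tilt 0.02 gap 0.0503 gf 0.0 q6 -1.71 F [-0.1349 -0.017  -0.1164]
to [0.459  0.0615 0.022 ] 110 shift [-0.1   0.04  3.58] turn 0.0
```

View pics/s3.png

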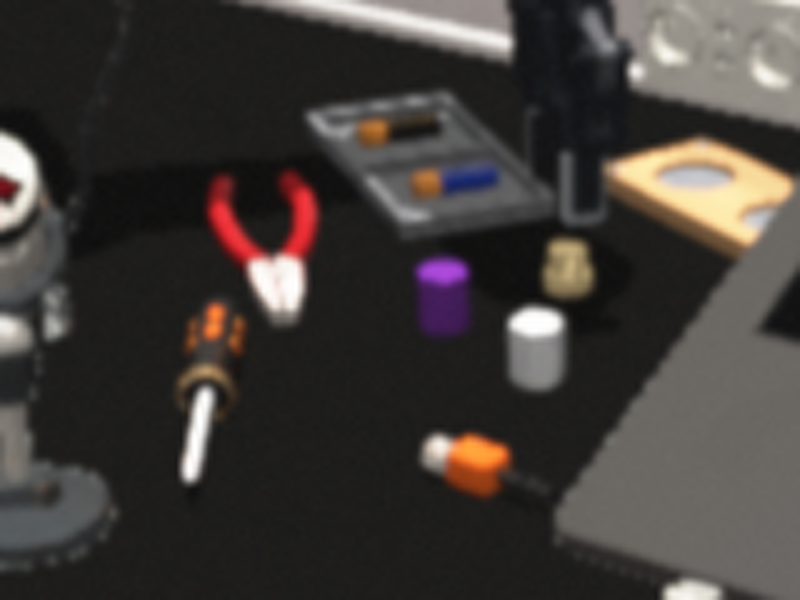

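Both cells lie flat, one per bay, at (400,130) and (455,182). The gripper is above the plug at (568,268). Grasping the plug; after that the board pocket at (0.5236,0.1915).

```bash
python3 -m jog '[-0.1,0,1,0,0,0,5, -0.1,0,2,0,0,0,5, -0.1,0,2.8,0,0,0,5, -0.1,0,3.3,0,0,0,5, -0.1,0,3.5,0,0,0,5]'
python3 -m jog '[0,0,0,0,0,0,4, 0,0,0,0,0,0,3, 0,0,0,0,0,0,1.5,0,0,0,0,0,0,1.5,0,0,0,0,0,0,1.5]' 40
python3 -c "
from h import *
legs((.459,.0615,.022,110))"
python3 -m jog '[0,0,0,0,0,0,1.5, 0,0,-0.5,0,0,0,1.5, 0,0,-2,0,0,0,1.5, 0,0,-4,0,0,0,1.5, 0,0,-6,0,0,0,1.5]'; python3 -c "
from h import *
legs((.5234,.1917,.08,129.6),(.5234,.1917,.03,129.6))"
```

```text
time: 12.75
eef_pos: [0.4588, 0.0608, 0.022]
tool_rot: [-0.174, 0.985, -0.0, -0.0]
force: [-0.0, 0.7, 0.0]
finger_gap: 0.0498
grasp_force: 0.0
time: 13.17
eef_pos: [0.4594, 0.0608, 0.0229]
tool_rot: [-0.173, 0.985, 0.0, 0.001]
force: [-0.3, -0.4, 4.5]
finger_gap: 0.0174
grasp_force: 39.2
now [0.4594 0.0608 0.0229] yaw 110.0 t 13.1667 tilt 0.06 gap 0.0174 gf 39.20375450165011 q6 -1.71 F [-0.2707 -0.386   4.5143]
to [0.459  0.0615 0.022 ] 110 shift [0.01 0.08 0.09] turn -0.0
time: 13.58
eef_pos: [0.4584, 0.0603, 0.0826]
tool_rot: [-0.173, 0.985, -0.0, -0.001]
force: [1.0, -0.4, -0.1]
finger_gap: 0.0171
grasp_force: 39.2
now [0.4584 0.0603 0.0826] yaw 110.0 t 13.5833 tilt 0.11 gap 0.0171 gf 39.2225242897257 q6 -1.71 F [ 1.0182 -0.4125 -0.1285]
to [0.5234 0.1917 0.08  ] 129.6 shift [-10.59  10.13   0.26] turn -19.6
to [0.5234 0.1917 0.03  ] 129.6 shift [0. 0. 5.] turn -0.0
```

```bash
python3 -m jog '[-2,1.9,0,0,0,-4,1.5, -4,3.8,0,0,0,-8,1.5, -6.3,6,0,0,0,-12,1.5, -8.6,8.2,0,0,0,-16,1.5, -10.6,10.1,0,0,0,-19.6,1.5]'
python3 -m jog '[0,0,0,0,0,0,1.5, 0,0,0.5,0,0,0,1.5, 0,0,1.5,0,0,0,1.5, 0,0,2,0,0,0,1.5, 0,0,2,0,0,0,1.5]'
python3 -m jog '[0,0,0,0,0,0,1.5, 0,0,0,0,0,0,1.5, 0,0,0,0,0,0,1.5,0,0,0,0,0,0,1.5,0,0,0,0,0,0,1.5]'
python3 - <<'E'
from h import *
from workcell import read_camera
c=read_camera("side"); cv2.imwrite("pics/s4.png",cv2.resize(c["frame"][130:220,240:360],(800,600),interpolation=cv2.INTER_CUBIC))
legs((.5234,.1917,.031,129.6))
E
```

```text
time: 14.0
eef_pos: [0.5248, 0.1933, 0.0825]
tool_rot: [-0.34, 0.94, 0.0, 0.0]
force: [-0.6, -0.4, -0.3]
finger_gap: 0.0173
grasp_force: 39.2
time: 14.42
eef_pos: [0.5224, 0.1899, 0.0603]
tool_rot: [-0.338, 0.941, -0.0, -0.002]
force: [0.1, -0.3, -0.4]
finger_gap: 0.0174
grasp_force: 39.2
time: 14.83
eef_pos: [0.5244, 0.1918, 0.0627]
tool_rot: [-0.338, 0.941, 0.0, 0.0]
force: [0.4, -1.1, -0.7]
finger_gap: 0.0174
grasp_force: 39.2
now [0.5243 0.1918 0.0626] yaw 129.6 t 14.8833 tilt 0.03 gap 0.0174 gf 39.22548944232403 q6 -1.52 F [-0.1212  0.2817 -0.6229]
to [0.5234 0.1917 0.031 ] 129.6 shift [0.08 0.05 3.16] turn -0.0
```

View pics/s4.png

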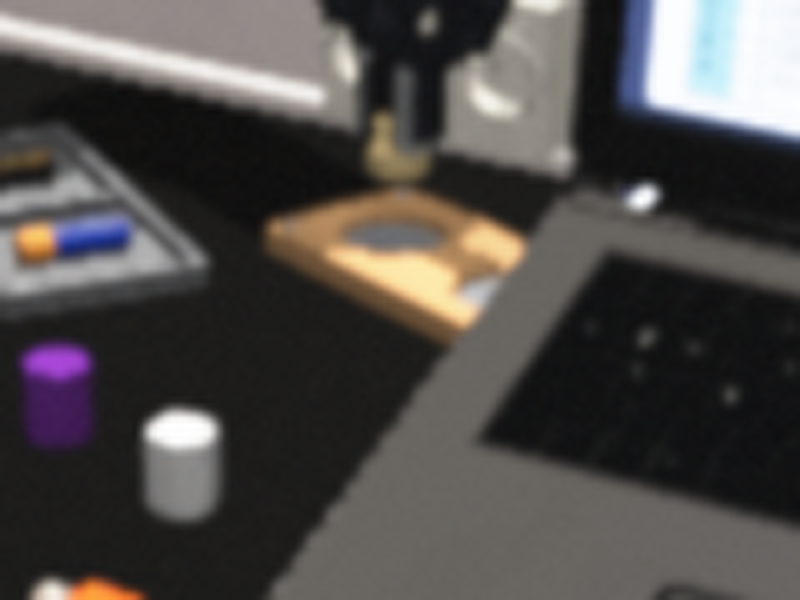

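The plug hangs upright at (398,155), directly above the left pocket at (398,237). Lowering and releasing.

```bash
python3 -m jog '[0.1,0,0.8,0,0,0,1.5, 0.1,0,1.6,0,0,0,1.5, 0.1,0,2.4,0,0,0,1.5, 0.1,0,2.8,0,0,0,1.5, 0.1,0,3,0,0,0,1.5]'
python3 -m jog '[0,0,0,0,0,0,1.5, 0,0,0.1,0,0,0,1.5, 0,0,0.1,0,0,0,2.5, 0,0,0.1,0,0,0,4,0,0,0.1,0,0,0,4]'
python3 -m jog '[0,0,-1,0,0,0,4, 0,0,-2.5,0,0,0,4, 0,0,-5,0,0,0,4, 0,0,-8,0,0,0,4, 0,0,-10,0,0,0,4]'
python3 -c "
from h import *
legs((.45,.05,.12,111),(.45,-.042,.1,111),(.45,-.042,.021,111))"
```

```text
time: 15.3
eef_pos: [0.5227, 0.1907, 0.0308]
tool_rot: [-0.338, 0.941, -0.0, -0.001]
force: [-0.4, 0.0, -0.2]
finger_gap: 0.0175
grasp_force: 39.2
time: 15.72
eef_pos: [0.5237, 0.1913, 0.0317]
tool_rot: [-0.339, 0.941, 0.0, 0.0]
force: [-0.8, 0.7, 0.9]
finger_gap: 0.04
grasp_force: 0.0
time: 16.13
eef_pos: [0.5243, 0.1915, 0.1349]
tool_rot: [-0.339, 0.941, 0.0, 0.002]
force: [0.4, 0.4, 0.1]
finger_gap: 0.0401
grasp_force: 0.0
now [0.5243 0.1915 0.1349] yaw 129.6 t 16.1333 tilt 0.22 gap 0.0401 gf 0.0 q6 -1.52 F [0.3506 0.4443 0.0761]
to [0.45 0.05 0.12] 111 shift [14.75 -6.16  1.49] turn 18.6
to [ 0.45  -0.042  0.1  ] 111 shift [ 3.3  -8.59  2.  ] turn -0.0
to [ 0.45  -0.042  0.021] 111 shift [0.  0.  7.9] turn -0.0
```

```bash
python3 -m jog '[3,-1.2,0,0,0,4,5, 6,-2.4,0.5,0,0,8,5, 9,-3.7,1,0,0,12,5, 12,-5,1.5,0,0,16,5, 14.8,-6.2,1.5,0,0,18.6,5]'
python3 -m jog '[0.7,-1.7,0,0,0,0,5, 1.4,-3.5,0.5,0,0,0,5, 2.1,-5.5,1,0,0,0,5, 2.8,-7.5,2,0,0,0,5, 3.3,-8.6,2,0,0,0,5]'
python3 -m jog '[0,0,0,0,0,0,5, 0,0,1,0,0,0,5, 0,0,2,0,0,0,5, 0,0,3,0,0,0,5, 0,0,3,0,0,0,5]'
python3 -m jog '[0,0,0,0,0,0,5, 0,0,0,0,0,0,5,0,0,0,0,0,0,5,0,0,0,0,0,0,5,0,0,0,0,0,0,5]'
python3 -c "
from h import *
legs((.45,-.042,.021,111))"
```

```text
time: 16.55
eef_pos: [0.4473, 0.0475, 0.1165]
tool_rot: [-0.181, 0.984, 0.0, -0.0]
force: [-0.0, -0.5, -0.3]
finger_gap: 0.0501
grasp_force: 0.0
time: 16.97
eef_pos: [0.4479, -0.0447, 0.096]
tool_rot: [-0.181, 0.983, 0.0, -0.001]
force: [-0.8, -0.1, -0.1]
finger_gap: 0.0501
grasp_force: 0.0
time: 17.38
eef_pos: [0.4481, -0.0428, 0.0657]
tool_rot: [-0.182, 0.983, 0.0, -0.001]
force: [-0.1, -0.3, -0.4]
finger_gap: 0.0499
grasp_force: 0.0
time: 17.8
eef_pos: [0.4491, -0.0429, 0.0668]
tool_rot: [-0.182, 0.983, 0.0, 0.001]
force: [0.6, 0.6, 0.1]
finger_gap: 0.05
grasp_force: 0.0
now [ 0.4491 -0.0429  0.0668] yaw 111.0 t 17.8 tilt 0.06 gap 0.05 gf 0.0 q6 -1.47 F [0.6491 0.5654 0.1449]
to [ 0.45  -0.042  0.021] 111 shift [-0.12  0.05  4.58] turn -0.0
```

```bash
python3 -m jog '[-0.1,0,1,0,0,0,5, -0.1,0,2.2,0,0,0,5, -0.1,0,3.4,0,0,0,5, -0.1,0,4.2,0,0,0,5, -0.1,0,4.5,0,0,0,5]'
python3 -m jog '[0,0,0,0,0,0,4, 0,0,0,0,0,0,3, 0,0,0,0,0,0,1.8,0,0,0,0,0,0,1.8,0,0,0,0,0,0,1.8]' 40
python3 -c "
from h import *
legs((.45,-.042,.021,111))"
python3 -m jog '[0,0,0,0,0,0,1.8, 0,0,-0.5,0,0,0,1.8, 0,0,-2,0,0,0,1.8, 0,0,-4.5,0,0,0,1.8, 0,0,-7,0,0,0,1.8]'
python3 -c "
from h import *
legs((.47,.06,.11,120),(.5703,.1346,.085,129.6),(.5703,.1346,.031,129.6))"
```

```text
time: 18.22
eef_pos: [0.4491, -0.0429, 0.0204]
tool_rot: [-0.182, 0.983, -0.0, -0.001]
force: [-0.1, 0.4, 0.6]
finger_gap: 0.0499
grasp_force: 0.0
time: 18.63
eef_pos: [0.4502, -0.0426, 0.0219]
tool_rot: [-0.182, 0.983, 0.0, 0.001]
force: [-0.0, -0.1, 1.6]
finger_gap: 0.0231
grasp_force: 39.5
now [ 0.4502 -0.0426  0.0219] yaw 111.0 t 18.6333 tilt 0.09 gap 0.0231 gf 39.505162754649064 q6 -1.47 F [-0.0213 -0.096   1.6398]
to [ 0.45  -0.042  0.021] 111 shift [0.   0.06 0.09] turn -0.0
time: 19.05
eef_pos: [0.4486, -0.0429, 0.0916]
tool_rot: [-0.182, 0.983, -0.0, -0.002]
force: [1.6, 0.4, -1.6]
finger_gap: 0.0228
grasp_force: 39.4
now [ 0.4486 -0.0429  0.0916] yaw 111.0 t 19.05 tilt 0.19 gap 0.0228 gf 39.351748415938346 q6 -1.47 F [ 1.6257  0.4411 -1.5979]
to [0.47 0.06 0.11] 120 shift [-5.68  8.85 -1.84] turn -9.0
to [0.5703 0.1346 0.085 ] 129.6 shift [-12.42   1.45   2.5 ] turn -9.6
to [0.5703 0.1346 0.031 ] 129.6 shift [0.  0.  5.4] turn -0.0
```

```bash
python3 -m jog '[-1.1,1.8,-0.5,0,0,-2,1.8, -2.2,3.6,-1,0,0,-4,1.8, -3.4,5.4,-1.5,0,0,-6,1.8, -4.6,7.2,-1.8,0,0,-8,1.8, -5.7,8.9,-1.8,0,0,-9,1.8]'
python3 -m jog '[-2.5,0.3,0,0,0,-2,1.8, -5,0.6,0.5,0,0,-4,1.8, -7.5,0.9,1,0,0,-6,1.8, -10,1.2,2,0,0,-8,1.8, -12.4,1.4,2.5,0,0,-9.6,1.8]'
python3 -m jog '[0,0,0.5,0,0,0,1.8, 0,0,1,0,0,0,1.8, 0,0,2,0,0,0,1.8, 0,0,2.4,0,0,0,1.8, 0,0,2.4,0,0,0,1.8]'
python3 -m jog '[0,0,0,0,0,0,1.8, 0,0,0,0,0,0,1.8, 0,0,0,0,0,0,1.8,0,0,0,0,0,0,1.8,0,0,0,0,0,0,1.8]'
python3 - <<'E'
from h import *
legs((.5703,.1346,.0305,129.6))
E
```

```text
time: 19.47
eef_pos: [0.4713, 0.0619, 0.1102]
tool_rot: [-0.259, 0.966, 0.0, 0.001]
force: [0.1, -0.7, -0.8]
finger_gap: 0.0227
grasp_force: 39.4
time: 19.88
eef_pos: [0.5715, 0.1355, 0.0833]
tool_rot: [-0.339, 0.941, 0.0, -0.001]
force: [-0.3, -0.5, -1.1]
finger_gap: 0.0229
grasp_force: 39.4
time: 20.3
eef_pos: [0.5698, 0.1338, 0.0589]
tool_rot: [-0.338, 0.941, -0.0, -0.002]
force: [-0.5, -0.6, -1.2]
finger_gap: 0.0226
grasp_force: 39.4
time: 20.72
eef_pos: [0.5717, 0.1349, 0.0608]
tool_rot: [-0.338, 0.941, 0.0, 0.0]
force: [-0.4, -0.1, -0.7]
finger_gap: 0.0229
grasp_force: 39.5
now [0.5717 0.1349 0.0608] yaw 129.6 t 20.7167 tilt 0.05 gap 0.0229 gf 39.45041216138634 q6 -1.39 F [-0.4177 -0.0804 -0.6712]
to [0.5703 0.1346 0.0305] 129.6 shift [0.13 0.06 3.03] turn -0.0
```

```bash
python3 -m jog '[0.1,0.1,0.8,0,0,0,1.8, 0.1,0.1,1.6,0,0,0,1.8, 0.1,0.1,2.4,0,0,0,1.8, 0.1,0.1,2.8,0,0,0,1.8, 0.1,0.1,3,0,0,0,1.8]'
python3 -m jog '[0,0,0,0,0,0,1.8, 0,0,0.1,0,0,0,1.8, 0,0,0.1,0,0,0,3, 0,0,0.1,0,0,0,4.5,0,0,0.1,0,0,0,4.5]'
python3 -m jog '[0,0,-1,0,0,0,4.5, 0,0,-2.5,0,0,0,4.5, 0,0,-5,0,0,0,4.5, 0,0,-8,0,0,0,4.5, 0,0,-12,0,0,0,4.5]'
python3 -c "
from h import *
legs((.45,.05,.15,105),(.42,-.05,.15,75),(.4315,-.1475,.1,57),(.4315,-.1475,.016,57))"
```

```text
time: 21.13
eef_pos: [0.5693, 0.1345, 0.0289]
tool_rot: [-0.338, 0.941, -0.0, -0.002]
force: [-4.6, -0.3, 10.3]
finger_gap: 0.023
grasp_force: 40.8
time: 21.55
eef_pos: [0.5705, 0.1352, 0.0297]
tool_rot: [-0.339, 0.941, 0.0, 0.001]
force: [-0.6, 0.3, 0.4]
finger_gap: 0.0451
grasp_force: 0.0
time: 21.97
eef_pos: [0.5687, 0.1343, 0.1494]
tool_rot: [-0.338, 0.941, -0.0, -0.002]
force: [0.1, 0.6, -1.0]
finger_gap: 0.0451
grasp_force: 0.0
now [0.5687 0.1343 0.1494] yaw 129.5 t 21.9667 tilt 0.25 gap 0.0451 gf 0.0 q6 -1.39 F [ 0.0604  0.551  -1.0075]
to [0.45 0.05 0.15] 105 shift [14.52  1.05 -0.06] turn 24.5
to [ 0.42 -0.05  0.15] 75 shift [ 5.49 -8.88  0.  ] turn 30.0
to [ 0.4315 -0.1475  0.1   ] 57 shift [-3.63 -9.12  5.  ] turn 18.0
to [ 0.4315 -0.1475  0.016 ] 57 shift [0.  0.  8.4] turn -0.0
```

```bash
python3 -m jog '[3,0.2,0,0,0,5,4.5, 6,0.4,0,0,0,10,4.5, 9,0.6,0,0,0,15,4.5, 12,0.8,0,0,0,20,4.5, 14.5,1,0,0,0,24.5,4.5]'
python3 -m jog '[1.1,-1.8,0,0,0,6,4.5, 2.2,-3.6,0,0,0,12,4.5, 3.3,-5.4,0,0,0,18,4.5, 4.4,-7.2,0,0,0,24,4.5, 5.5,-8.9,0,0,0,30,4.5]'
python3 -m jog '[-0.7,-1.8,0.5,0,0,4,4.5, -1.4,-3.6,1,0,0,8,4.5, -2.1,-5.4,2,0,0,12,4.5, -2.8,-7.2,3.5,0,0,16,4.5, -3.6,-9.1,5,0,0,18,4.5]'
python3 -m jog '[0,0,0,0,0,0,4.5, 0,0,1,0,0,0,4.5, 0,0,2,0,0,0,4.5, 0,0,3,0,0,0,4.5, 0,0,3,0,0,0,4.5]'
python3 -m jog '[0,0,0,0,0,0,4.5, 0,0,0,0,0,0,4.5,0,0,0,0,0,0,4.5,0,0,0,0,0,0,4.5,0,0,0,0,0,0,4.5]'
python3 - <<'E'
from h import *
from workcell import read_camera
c=read_camera("side");a=cv2.resize(c["frame"][170:270,200:300],(400,400),interpolation=cv2.INTER_CUBIC)
d=read_camera("top");b=cv2.resize(d["frame"][150:250,150:250],(400,400),interpolation=cv2.INTER_CUBIC)
cv2.imwrite("pics/s5.png",np.hstack([a,b]))
legs((.4315,-.1475,.016,57))
E
```

```text
time: 22.38
eef_pos: [0.4503, 0.0492, 0.1502]
tool_rot: [-0.129, 0.992, 0.0, 0.0]
force: [0.8, 0.3, -1.0]
finger_gap: 0.045
grasp_force: 0.0
time: 22.8
eef_pos: [0.4218, -0.0508, 0.1505]
tool_rot: [0.132, 0.991, 0.0, 0.001]
force: [0.1, -0.5, -0.4]
finger_gap: 0.0453
grasp_force: 0.0
time: 23.22
eef_pos: [0.434, -0.148, 0.1002]
tool_rot: [0.285, 0.959, 0.0, 0.002]
force: [-0.1, 0.4, 0.1]
finger_gap: 0.0448
grasp_force: 0.0
time: 23.63
eef_pos: [0.4326, -0.1469, 0.0688]
tool_rot: [0.283, 0.959, -0.0, -0.001]
force: [-0.4, -0.5, 0.0]
finger_gap: 0.0449
grasp_force: 0.0
time: 24.05
eef_pos: [0.4337, -0.147, 0.0699]
tool_rot: [0.283, 0.959, 0.0, 0.001]
force: [1.1, 0.4, -0.1]
finger_gap: 0.0453
grasp_force: 0.0
now [ 0.4335 -0.1471  0.0696] yaw 57.1 t 24.15 tilt 0.03 gap 0.045 gf 0.0 q6 -2.17 F [ 0.0181 -1.0093  0.0635]
to [ 0.4315 -0.1475  0.016 ] 57 shift [ 0.15 -0.14  5.36] turn 0.1
```

View pics/s5.png

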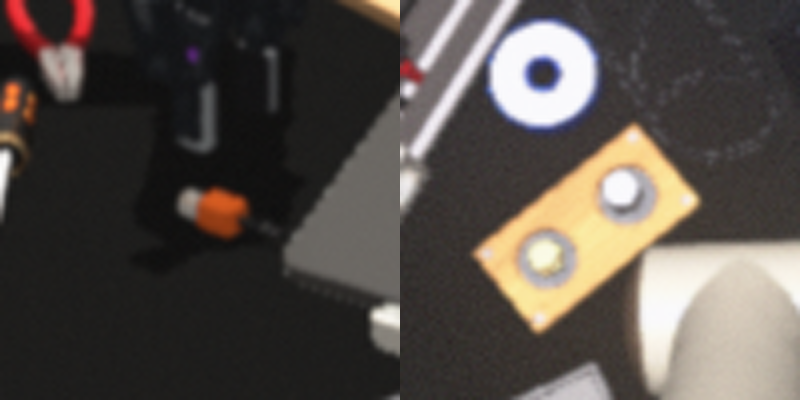

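Right half: the plug (545,256) and coupling (621,188) stand in their pockets. Left half: the connector at (212,210) lies under the gripper. Grasping it.

```bash
python3 -m jog '[0.15,-0.1,1,0,0,0,4.5, 0.15,-0.1,2.4,0,0,0,4.5, 0.15,-0.1,3.8,0,0,0,4.5, 0.15,-0.1,4.8,0,0,0,4.5, 0.15,-0.1,5.3,0,0,0,4.5]'
python3 -m jog '[0,0,0,0,0,0,3.5, 0,0,0,0,0,0,2, 0,0,0,0,0,0,1,0,0,0,0,0,0,1,0,0,0,0,0,0,1]' 40
python3 -c "
from h import *
legs((.4315,-.1475,.016,57))"
python3 -m jog '[0,0,0,0,0,0,1, 0,0,-0.5,0,0,0,1, 0,0,-2,0,0,0,1, 0,0,-5,0,0,0,1, 0,0,-9,0,0,0,1]'
python3 -c "
from h import *
legs((.41,-.27,.15,48),(.548,-.373,.1,37.5),(.548,-.373,.023,37.5))"
```

```text
time: 24.57
eef_pos: [0.4309, -0.1471, 0.0152]
tool_rot: [0.283, 0.959, -0.0, -0.001]
force: [0.2, -0.1, 0.7]
finger_gap: 0.0452
grasp_force: 0.0
time: 24.98
eef_pos: [0.4319, -0.1471, 0.0168]
tool_rot: [0.283, 0.959, 0.0, 0.001]
force: [0.5, -0.2, 1.4]
finger_gap: 0.017
grasp_force: 40.7
now [ 0.4319 -0.1471  0.0168] yaw 57.1 t 24.9833 tilt 0.08 gap 0.017 gf 40.73215825483203 q6 -2.18 F [ 0.475  -0.2402  1.3871]
to [ 0.4315 -0.1475  0.016 ] 57 shift [ 0.02 -0.06  0.08] turn 0.1
time: 25.4
eef_pos: [0.4293, -0.147, 0.1055]
tool_rot: [0.284, 0.959, -0.001, -0.003]
force: [2.4, -0.1, -1.0]
finger_gap: 0.0169
grasp_force: 40.6
now [ 0.4293 -0.147   0.1055] yaw 57.0 t 25.4 tilt 0.41 gap 0.0169 gf 40.610806960612535 q6 -2.18 F [ 2.4494 -0.0839 -0.9514]
to [ 0.41 -0.27  0.15] 48 shift [ -5.07 -11.37  -4.45] turn 9.0
to [ 0.548 -0.373  0.1  ] 37.5 shift [-17.15   1.58   5.  ] turn 10.5
to [ 0.548 -0.373  0.023] 37.5 shift [0.  0.  7.7] turn -0.0
```

```bash
python3 -m jog '[-0.9,-2,-2,0,0,1,1, -1.9,-4.3,-3.5,0,0,3,1, -3,-6.6,-4.4,0,0,5,1, -4,-9,-4.4,0,0,7,1, -5.1,-11.4,-4.4,0,0,9,1]'
python3 -m jog '[-3.4,0.3,0,0,0,2,1, -6.8,0.6,0.5,0,0,4,1, -10.2,0.9,1.5,0,0,6,1, -13.6,1.2,3,0,0,8,1, -17.1,1.6,5,0,0,10.5,1]'
python3 -m jog '[0,0,0,0,0,0,1, 0,0,1,0,0,0,1, 0,0,2.5,0,0,0,1, 0,0,4,0,0,0,1, 0,0,4,0,0,0,1]'
python3 -m jog '[0,0,0,0,0,0,1, 0,0,0,0,0,0,1,0,0,0,0,0,0,1,0,0,0,0,0,0,1,0,0,0,0,0,0,1]'
python3 - <<'E'
from h import *
from workcell import read_camera
c=read_camera("side");cv2.imwrite("pics/s6.png",cv2.resize(c["frame"][190:340,220:380],(640,600),interpolation=cv2.INTER_CUBIC))
legs((.548,-.373,.022,37.5))
E
```

```text
time: 25.82
eef_pos: [0.4123, -0.2716, 0.1518]
tool_rot: [0.358, 0.934, 0.0, 0.001]
force: [0.1, 0.3, -0.3]
finger_gap: 0.0166
grasp_force: 40.6
time: 26.23
eef_pos: [0.5519, -0.3744, 0.1015]
tool_rot: [0.443, 0.897, 0.0, 0.002]
force: [0.0, 0.8, 0.2]
finger_gap: 0.0171
grasp_force: 40.6
time: 26.65
eef_pos: [0.5476, -0.3713, 0.0582]
tool_rot: [0.442, 0.897, 0.0, -0.003]
force: [-0.8, 0.5, -1.3]
finger_gap: 0.0164
grasp_force: 40.6
time: 27.07
eef_pos: [0.5507, -0.373, 0.0615]
tool_rot: [0.442, 0.897, 0.0, 0.001]
force: [0.7, -0.2, -0.9]
finger_gap: 0.0164
grasp_force: 40.6
now [ 0.5506 -0.373   0.0612] yaw 37.6 t 27.1167 tilt 0.08 gap 0.0168 gf 40.621764147654176 q6 -2.13 F [ 0.2979  0.8452 -0.1467]
to [ 0.548 -0.373  0.022] 37.5 shift [ 0.15 -0.21  3.92] turn 0.1
```

View pics/s6.png

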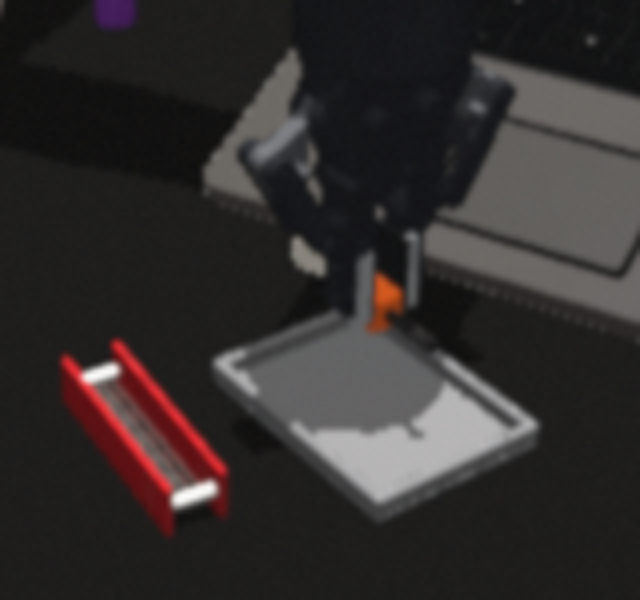

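The connector is held level at (385,300) over the tray. Lowering and releasing, then backing off and checking.

```bash
python3 -m jog '[0.1,-0.2,1,0,0,0,1, 0.1,-0.2,2,0,0,0,1, 0.1,-0.2,3,0,0,0,1, 0.1,-0.2,3.5,0,0,0,1, 0.1,-0.2,3.8,0,0,0,1]'
python3 -m jog '[0,0,0,0,0,0,1, 0,0,0.1,0,0,0,1, 0,0,0.1,0,0,0,2, 0,0,0.1,0,0,0,3,0,0,0.1,0,0,0,3]'
python3 -m jog '[0,0,-1,0,0,0,3, 0,0,-2.5,0,0,0,3, 0,0,-5,0,0,0,3, 0,0,-9,0,0,0,3, 0,0,-13,0,0,0,3]'
python3 -m jog '[3,0,-2,0,0,0,3, 6,0,-4,0,0,0,3, 9,0,-6,0,0,0,3, 12,0,-6,0,0,0,3, 15,0,-6,0,0,0,3]'
python3 -m jog '[0,-3,0,0,0,0,3, 0,-6,0,0,0,0,3, 0,-9,0,0,0,0,3, 0,-13,0,0,0,0,3, 0,-16,0,0,0,0,3]'
python3 -m jog '[0,0,0,0,0,0,3, 0,0,0,0,0,0,3,0,0,0,0,0,0,3,0,0,0,0,0,0,3,0,0,0,0,0,0,3]'
python3 - <<'E'
from h import *
from workcell import read_camera
d=read_camera("top");cv2.imwrite("pics/t7.png",cv2.resize(d["frame"][150:310,135:425],(800,441),interpolation=cv2.INTER_CUBIC)); np.savez("pics/t7.npz",**d)
c=read_camera("side");cv2.imwrite("pics/s7.png",cv2.resize(c["frame"][130:340,190:390],(571,600),interpolation=cv2.INTER_CUBIC))
legs()
E
```

```text
time: 27.53
eef_pos: [0.5471, -0.3729, 0.0201]
tool_rot: [0.442, 0.897, -0.0, -0.002]
force: [0.0, 0.0, -0.0]
finger_gap: 0.0163
grasp_force: 40.6
time: 27.95
eef_pos: [0.5484, -0.3734, 0.0219]
tool_rot: [0.442, 0.897, 0.0, 0.001]
force: [0.0, 0.2, -0.2]
finger_gap: 0.0303
grasp_force: 0.0
time: 28.37
eef_pos: [0.5473, -0.3731, 0.1527]
tool_rot: [0.442, 0.897, -0.0, -0.001]
force: [0.7, -0.4, -0.5]
finger_gap: 0.0301
grasp_force: 0.0
time: 28.78
eef_pos: [0.4564, -0.2537, 0.214]
tool_rot: [0.442, 0.897, 0.001, 0.003]
force: [0.1, 1.3, 0.1]
finger_gap: 0.0302
grasp_force: 0.0
time: 29.2
eef_pos: [0.3281, -0.3526, 0.2126]
tool_rot: [0.441, 0.897, -0.0, 0.001]
force: [-0.2, -0.5, 0.3]
finger_gap: 0.0301
grasp_force: 0.0
time: 29.62
eef_pos: [0.3307, -0.3516, 0.2115]
tool_rot: [0.441, 0.897, 0.0, 0.0]
force: [-0.2, -0.7, 0.1]
finger_gap: 0.0303
grasp_force: 0.0
now [ 0.3305 -0.3515  0.2113] yaw 37.7 t 29.7167 tilt 0.0 gap 0.0299 gf 0.0 q6 -2.01 F [-0.4707 -0.633  -0.4555]
```

View pics/t7.png

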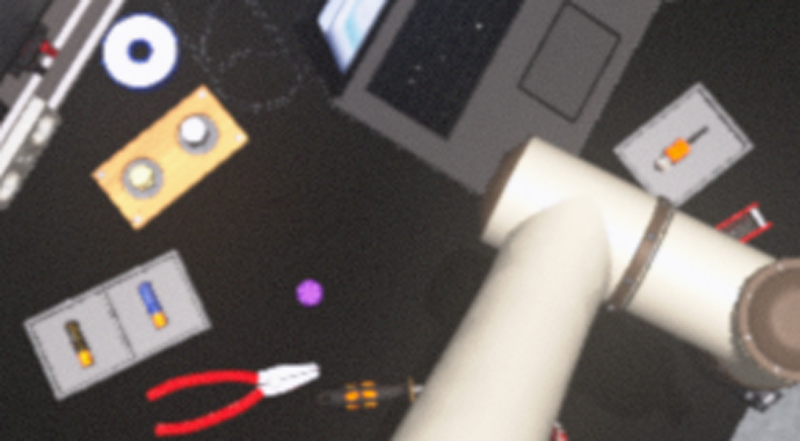

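View pics/s7.png

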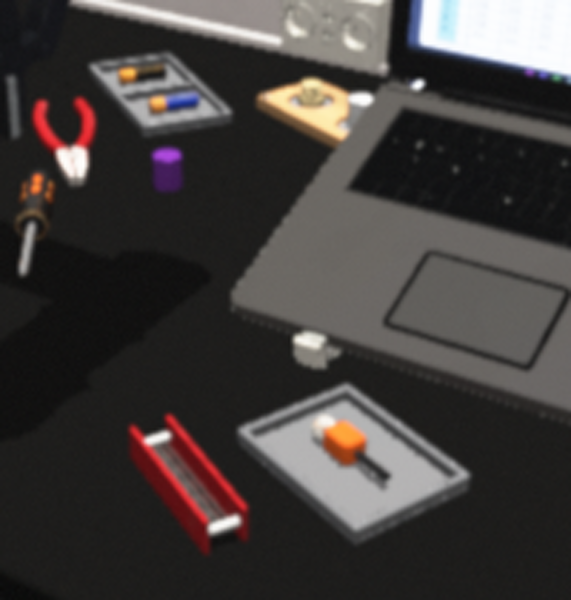

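The pictures show the plug (top view 142,177) and coupling (194,131) standing in their pockets. The cells lie at (78,343) and (153,305), one per bay, and the connector lies at (680,150) in the middle of its tray. The hex keys and tape haven't moved. Handing in.

```bash
python3 -c "
from workcell import workorder
print(workorder.hand_in())"
```

```text
the job is handed in; nothing more can be done
None
```

The job is handed in: both fittings stand in the board's pockets, there is one AA cell in each bay, and the connector lies in the middle of its tray, with the hex keys and tape left where they lay; `hand_in()` gave no verdict, so this rests on the final camera pictures.

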